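# Drive the seized hinge pin out of a pallet clamp

### The job

Take the drift punch from its rest and drive the seized hinge pin out of the pallet clamp from its headless side until it meets its keeper, then hold it pressed home there with 20 to 40 N for a second. Feel for the bore, which is not exactly where it is measured, never push on it with more than 40 N, and touch it with nothing but the punch. Then lay the punch back in its rest without dropping it, and leave the other things alone.

Things in the scene. Friction and masses are not known exactly. Their poses are not given: they have to be found in the camera images.
- foot: aluminium foot plate of the pallet clamp, 100 x 100 x 10 mm, fixed to the bench; origin at the centre of its underside, z up, x the direction in which the pin must be driven, y towards the clamp arm. The hinge block stands on it, clamped rigidly up to 10 mm to either side of centre along y; this shift is not measured
- hinge_mid (a point): nominal middle of the hinge block, 55 mm above the foot's origin. Block: x -23 to +23 mm, 40 mm wide, up to 80 mm high, its base 60 mm long and 30 mm high; two aluminium cheeks, between them a dark steel knuckle (x -10 to +10 mm) with a short clamp arm out to y +71 mm. All of it shares the unmeasured shift of up to 10 mm along y
- bore_mouth (a point): nominal mouth of the bore on the block's -x face (foot frame x -23, y 0, z 55 mm); the true mouth has this x and height but lies up to 10 mm to either side along the foot's y. Bore 10.5 mm wide, 0.7 mm chamfer, straight along x through the whole block
- pin (a joint): travel in m, along the foot's +x, of the pin: 10 mm thick, 42 mm long, 16 mm head beyond the +x face; its headless end is 6 mm plus this value inside the -x face. Starts at 0 to 0.005; the keeper stops it rigidly at 0.032, clear of the knuckle. Seized: about 12 N moves it steadily, it stays where it is left
- punch: steel drift punch lying level in its rest, about 0.16 kg; origin on its axis, in the middle of the gripping place; x along the punch towards the tip. Handle 14 x 14 mm square from x -75 to +9 mm, then a thrust collar 23 mm across from x 9 to 15 mm (fingers close behind it push on it), then a round 7 mm nose to the flat tip at x 80 mm
- punch_tip (a point): centre of the punch's flat tip, 80 mm ahead of the punch's origin along its x
- rest: black punch rest fixed to the bench, base 124 x 56 x 6 mm, origin at the centre of its underside, x as the punch's x when it lies there. Two notched uprights, 10 mm thick, 54 to 57 mm high: at x -50 mm (notch 20 mm wide for the handle, floor 38 mm high) and x +45 mm (14 mm wide for the nose, floor 41.5 mm high), flared at the top; open between for the fingers
- rest_seat (a point): where the punch's origin lies when it is in the rest: 45 mm above the bench over the rest's origin
- weight: bystander: turned brass weight, 40 mm wide, 58 mm high, origin under its centre
- tape: bystander: roll of amber tape lying flat, 73 mm across, 14 mm high, origin under its centre
- parts_bin: bystander: small blue open parts bin, 84 x 58 x 38 mm, origin under its centre
Not all that is in view belongs to the job. What is meant by the punch is not yellow, and is the larger of those in its own colour.

How it is judged (in metres and radians):
On the way, in this order (a step that is already met when the one before it is completed fails the run):
1. the punch is lifted out of its rest (distance between punch and rest_seat above 0.05 m and contact force between the fingers and punch above 1 N), for 0.2 s.
2. the pin is driven out to its keeper and held pressed home (value of joint pin above 0.03 m and contact force between punch and foot above 18 N), for 0.4 s.
At the end, for the whole second after the job is handed in: the pin stands at least 30 mm out of its 32 mm travel, and the punch lies released and still in both notches of its rest: origin within 15 mm of the seat in plan, 40 to 50 mm above the bench, in line with the rest within 0.12 rad (value of joint pin above 0.03 m and horizontal distance between punch and rest_seat below 0.015 m and z of punch in the frame of rest between 0.04 and 0.05 m and angle between the x axis of punch and the x axis of rest, either way round below 0.12 rad and linear speed of punch below 0.02 m/s and contact force between the fingers and punch below 0.1 N); the robot touches nothing.
It fails at once if the punch pushes on the clamp or pin with more than 40 N (contact force between punch and foot above 40 N).
It fails at once if the robot itself touches the clamp or pin (contact force between any of the fingers, the arm and foot above 2 N).
It fails at once if the punch is dropped (height (world z) of punch below 0.03 m).
It fails at once if a bystander is moved by more than 15 mm (distance of any of weight, tape, parts_bin from where it was at the start of the episode above 0.015 m).
It also fails if it takes over 67 s, if anything falls off the work surface, if the arm or the gripper's body presses on something with over 40 N, if the wrist force passes 120 N, or if a joint passes its speed limit or range.

### The arm

A 7-joint arm with a two-finger parallel gripper is mounted at the origin on a cart in front of the work surface, level with it; the furniture and walls round the work are solid. World frame = base frame: x ahead of the robot, y to its left, z up, the work surface at z = 0. Lengths are in m, angles in degrees, forces in N, time in s.
With the tool pointing down it reaches from about 0.425 to 0.875 m from the base axis. Payload 4.7 kg.
Tool frame: the origin (TCP) lies at the very end of the fingers, on their centre line; the grasp point (between the pads) lies 19 mm behind it; z points along the fingers, y is the line along which they close (so a half turn about z gives the same grasp; the last joint's range is limited). The gripper opens to 87 mm and grips with 3 to 60 N. Pads are 19 mm wide; open, the fingers measure 117 mm over their backs; the gripper's body (75 mm by 190 mm) begins 51 mm behind the grasp point.
Start: joints at [68.36, 18.392, -4.016, 83.108, 1.295, 78.541, -3.26], TCP at [0.248, -0.601, 0.223] pointing down, gripper open.
Joint ranges: [-163.93, 163.93], [-17.29, 119.83], [-79.2, 71.16], [3.27, 140.29], [-89.18, 269.18], [5.43, 117.66], [-154.24, 154.24]. Speed limits (degrees/s): [147.25, 147.25, 180, 180, 180, 180, 180].

### API

Orientations are given as [roll, pitch, yaw] about the fixed x, y, z axes, in that order (R = Rz(yaw) Ry(pitch) Rx(roll)).
In Python, from cell import get_obs, read_camera, sign_off, silhouettes gives the robot as it stands.
- The arm moves only by the tool play_rows, never from a script. Its argument "steps" is a list that holds one entry, the list of rows, each a list of 7 numbers: the shift along the tool's x, y, z in m, then the turn, a rotation vector about the tool's x, y, z in rad, then the finger opening in m, from 0 to 0.087. A call has 1 to 12 rows; each row shifts and turns the commanded pose from where the row before left it, along the tool's axes as they then stand; what a row does not reach is not made up. A row lasts 1/10 s, in which the tool goes at most 50 mm and 8.59 degrees, less where a joint would pass 70% of its speed; a pose out of reach is approached as far as the arm can. A call is refused whole if a number of a shift passes 0.05 or a number of a turn 0.15, either way. A call with a gripper value outside its range is refused whole. The fingers move at their own pace and stop on an object; "force" is the grip in N (left out, the last holds). Time passes only in rows, so rows that do not move let the fingers close. It gives the time, the measured TCP pose, the force, the opening and the grip force at its end, in the units of the state.
- get_obs(): the state, without advancing time (a new reading comes with each control period).
- read_camera(name): name is "side" or "top"; returns a dict with "frame" (400x640x3 uint8, red, green, blue), "intrinsics" (3x3 intrinsics, pixels), "k1" (the pictures are not rectified: a ray, as slopes to the right and down, at radius r is drawn at 1 + k1 r^2 times it, then the intrinsics apply), "view" (4x4, takes a point from world to camera coordinates). Camera axes: x right, y up, looking along -z (the intrinsics and any distortion apply to the point x, -y, -z); pixel columns grow to the right and rows downward; lengths in m; the calibration is good to about 2 mm. A picture is of the moment at which its call begins. There is no depth.
- sign_off(): hands the job in; it is judged then, once.
Trained networks look in the newest picture that a camera, given by its name, has taken for a name from the list of things; names that differ only in an ending like _2 or _b are one class to them, and where a whole thing is asked for, a point or a joint stands for the part that bears it (a point fixed in the world has none). Each returns a list of dicts, best first, with "p" (0 to 1); they miss things now and then, are a little off and sometimes report something else, mostly with a low value. They report only what shows in the picture. A call takes as long as a camera call. They do not tell look-alikes from the thing itself.
- silhouettes(camera, name): "pixels" (400x640 bool, what is visible of it) and "extent" ([left, top, right, bottom] in pixels, round what is visible of it).
The state is a dict: "time_s": time; "qpos": joint angles; "joint_velocities": joint speeds; "effort": joint torques, N m; "tool_pos": TCP position; "tool_rot": TCP orientation; "force": force on the tool from outside, world axes, zero at the start; "wrist_torque": the same for the moment, N m; "grip_width": finger opening in m; "grasp_force": force on a finger pad.
Only numpy, scipy, OpenCV 4.12 (cv2) and the standard library are available. Lean on these libraries where they do the work, as an engineer would, in place of code of your own. Each camera call takes 0.05 s, during which the arm holds its last target. There are 200 camera calls.

## Working session

There is one attempt and no reset: what is moved stays moved. The work goes in short steps, Python scripts to look and compute and a tool call to move; the robot and the scene stay as the last step left them, time stands still between calls to the robot, and variables do not carry over. Pictures are saved under pics/ and viewed, at most 10 in all, crops included, and the job is handed in when it is done.

Besides the shell and the picture viewer there is one more tool, called after "Request:" as a command line: name --argument value ..., lists and objects as JSON in quotes. play_rows: Moves the arm, as the interface text tells. Its arguments: {"type":"object","properties":{"steps":{"type":"array","items":{"type":"array","items":{"type":"array","items":{"type":"number"}}}},"force":{"type":"number"}},"required":["steps"]}

```bash
ls; mkdir -p pics; cat > h.py <<'E'
import numpy as np,cv2
from cell import *
def cam(n): return read_camera(n)
def ray(c,u,v):
    K=np.array(c["intrinsics"]);V=np.array(c["view"])
    d=cv2.undistortPoints(np.array([[[u,v]]],float),K,np.array([c["k1"],0,0,0.]))[0,0]
    R=V[:3,:3];o=-R.T@V[:3,3]
    w=R.T@np.array([d[0],-d[1],-1]);return o,w/np.linalg.norm(w)
def proj(c,p):
    K=np.array(c["intrinsics"]);V=np.array(c["view"])
    q=V[:3,:3]@np.array(p)+V[:3,3];x,y=q[0]/-q[2],-q[1]/-q[2]
    s=1+c["k1"]*(x*x+y*y);return (K@[x*s,y*s,1])[:2]
def atz(c,u,v,z):
    o,w=ray(c,u,v);return o+w*(z-o[2])/w[2]
def tri(c1,p1,c2,p2):
    o1,w1=ray(c1,*p1);o2,w2=ray(c2,*p2)
    t=np.linalg.lstsq(np.c_[w1,-w2],o2-o1,rcond=None)[0]
    a,b=o1+w1*t[0],o2+w2*t[1];return (a+b)/2,np.linalg.norm(a-b)
E
python3 - <<'E'
from h import *
np.set_printoptions(precision=4,suppress=True)
for n in("side","top"):
    c=cam(n);cv2.imwrite(f"pics/{n}0.png",c["frame"][:,:,::-1]);V=np.array(c["view"]);print(n,-V[:3,:3].T@V[:3,3],c["intrinsics"],c["k1"])
    for t in("foot","punch","rest","weight","tape","parts_bin","pin"):
        for d in silhouettes(n,t)[:4]: 
            m=d["pixels"];ys,xs=np.nonzero(m);print(t,round(d["p"],2),d["extent"],len(xs),xs.mean() if len(xs) else 0,ys.mean() if len(xs) else 0)
print(get_obs())
E
```

```text
pics
side [0.573  0.7198 0.5808] [[378.3555   0.     318.4968]
 [  0.     378.3555 207.91  ]
 [  0.       0.       1.    ]] -0.020609627315175353
foot 0.75 [332.3, 152.7, 369.8, 190.0] 1301 350.3981552651806 173.87009992313605
punch 0.95 [360.8, 256.1, 382.1, 331.1] 609 369.88998357963874 298.1412151067324
punch 0.51 [359.2, 221.4, 383.6, 252.3] 186 372.241935483871 236.79032258064515
punch 0.27 [268.4, 209.6, 300.7, 233.1] 513 282.4502923976608 221.99610136452242
weight 0.61 [274.3, 169.4, 293.0, 196.0] 282 284.0177304964539 183.20921985815602
tape 0.96 [266.7, 212.0, 299.0, 232.3] 546 282.5 221.78937728937728
parts_bin 0.7 [249.4, 236.1, 293.7, 265.1] 1213 272.9249793899423 249.90849134377575
top [0.5087 0.0496 0.9001] [[458.1194   0.     322.5823]
 [  0.     458.1194 199.0164]
 [  0.       0.       1.    ]] -0.028013059735254964
foot 0.76 [378.1, 216.2, 435.8, 274.2] 2756 404.81240928882437 246.3955007256894
punch 0.83 [172.8, 166.1, 213.6, 202.1] 200 200.195 177.125
punch 0.82 [144.1, 247.1, 230.1, 263.7] 577 179.72443674176776 254.842287694974
punch 0.65 [258.5, 252.7, 312.2, 28
[... 449 characters left out ...]
parts_bin 0.76 [239.1, 135.9, 269.6, 177.4] 1320 253.8272727272727 156.31060606060606
pin 0.44 [378.3, 214.8, 433.9, 272.5] 2729 404.6148772444119 246.06266031513374
{'time_s': 0.8, 'qpos': array([68.3607, 18.3894, -4.0167, 83.1063,  1.2942, 78.541 , -3.2595]), 'joint_velocities': array([ 0.0059, -0.0185, -0.0235,  0.0593, -0.1096,  0.0443, -0.0075]), 'effort': array([ -0.0006, -49.1039,  -0.403 , -31.2752,  -0.0637,   0.0334,
        -0.    ]), 'tool_pos': array([ 0.2482, -0.6008,  0.2226]), 'tool_rot': array([179.9916,   0.0018,  22.449 ]), 'force': array([-0.176 , -0.2873,  0.1651]), 'wrist_torque': array([ 0.004 , -0.0536,  0.036 ]), 'grasp_force': 0.0, 'grip_width': 0.08701635942897744}
```

View images.

View pics/top0.png

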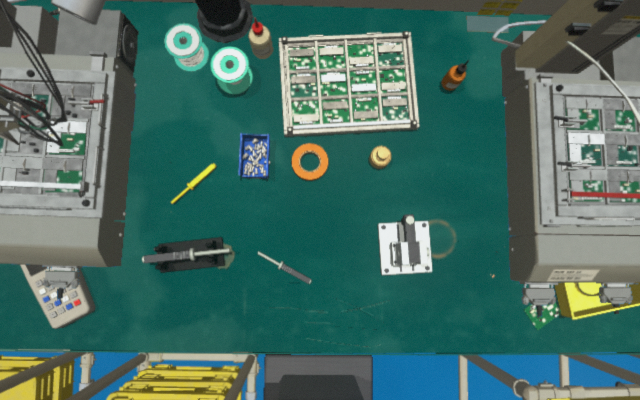

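View pics/side0.png

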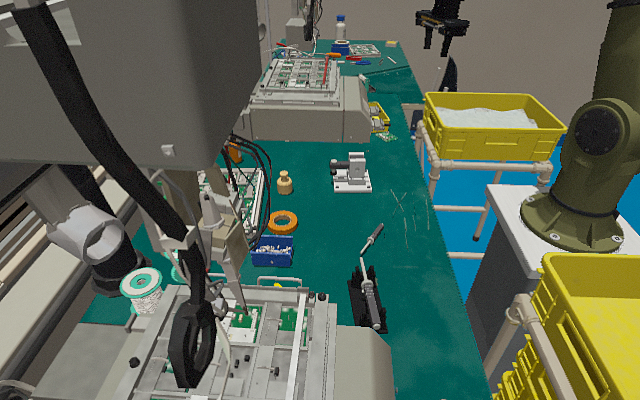

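Candidates in the top image: grey punch lying in the rest (187,255), small grey look-alike loose on the bench (285,267), yellow look-alike (193,184). I choose the one in the rest; checking it in a close crop.

```bash
python3 - <<'E'
from h import *
def crop(n,x0,y0,w,h,s):
    f=cv2.imread(f"pics/{n}0.png")[y0:y0+h,x0:x0+w]; return cv2.resize(f,(w*s,h*s),interpolation=cv2.INTER_CUBIC)
a=crop("top",135,225,110,60,4);b=crop("side",340,250,60,90,4) ;c=crop("top",370,205,75,75,4);d=crop("side",320,140,60,60,4)
o=np.zeros((600,700,3),np.uint8)
for im,x,y in((a,0,0),(b,445,0),(c,0,245),(d,445,362)):
    im=im[:600-y,:700-x];o[y:y+im.shape[0],x:x+im.shape[1]]=im
cv2.imwrite("pics/crop1.png",o)
E
```

```text
(no output)
```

View pics/crop1.png

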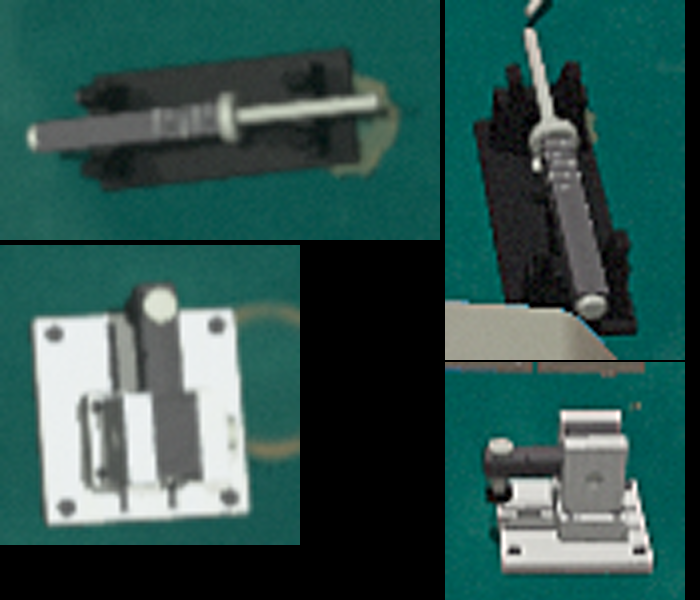

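```bash
python3 - <<'E'
from h import *
np.set_printoptions(precision=4,suppress=True)
t=cam("top");s=cam("side")
for n,p,q in(("tip",(229.5,250.3),(361,257.5)),("end",(143.7,259.2),(376.7,326.2)),("collar",(191.5,254.2),(367.7,284))):
    print(n,*tri(t,p,s,q))
def tc(x,y): return (370+x/4,205+(y-245)/4)
C=np.array([atz(t,*tc(*p),.01)[:2] for p in((33,318),(235,308),(248,512),(47,523))]);print(C,C.mean(0))
fx=(C[1]+C[2]-C[0]-C[3])/2;print("fx",fx,np.degrees(np.arctan2(fx[1],fx[0])))
fy=(C[0]+C[1]-C[2]-C[3])/2;print("fy",fy,np.degrees(np.arctan2(-fy[0],fy[1])))
def sc(x,y): return (320+(x-445)/4,140+(y-362)/4)
print("bore side at z=.055",atz(s,*sc(594,480),.055))
S=[atz(s,*sc(*p),.01) for p in((502,572),(652,570),(633,482))];print(np.array(S))
print("post in side",proj(s,[.5,-.1,.055]))
# rest base, corners at z=.006 top: FL, FR..
R=[atz(t,135+x/4,225+y/4,.006)[:2] for x,y in((350,50),(357,163),(104,188))];R=np.array(R);print("rest",R,(R[0]+R[2])/2,R[1]-R[2])
E
```

```text
tip [0.51   0.1887 0.0462] 0.0033039600196612825
end [0.4908 0.3449 0.0455] 0.0022495100000259195
collar [0.5013 0.2575 0.0481] 0.0021373007402834066
[[ 0.565  -0.0923]
 [ 0.5715 -0.1923]
 [ 0.4723 -0.1976]
 [ 0.466  -0.0992]] [ 0.5187 -0.1453]
fx [ 0.0064 -0.0992] -86.31444858184669
fy [0.0991 0.0061] -86.49428296860125
bore side at z=.055 [ 0.5097 -0.1225  0.055 ]
[[ 0.5674 -0.0791  0.01  ]
 [ 0.4701 -0.087   0.01  ]
 [ 0.4768 -0.1935  0.01  ]]
post in side [361.3191 174.3073]
rest [[0.5328 0.2097]
 [0.4787 0.2044]
 [0.465  0.3245]] [0.4989 0.2671] [ 0.0137 -0.1201]
```

Top crop shows the grey punch in the black rest: tip (229.5,250), collar (191.5,254), handle end (144,259). It is the larger grey one, so the choice holds. The clamp's bore face is visible in the side view at about (357,169.5).

```bash
cat >> h.py <<'E'
def plan(wps,grip=.087):
    """wps: (x,y,z,yaw,n) world TCP targets, tool down; prints tool-frame rows"""
    o=get_obs();p=np.array(o["tool_pos"]);yaw=np.radians(o["tool_rot"][2])
    for x,y,z,yw,n in wps:
        d=(np.array([x,y,z])-p)/n;dt=(np.radians(yw)-yaw)/n
        for i in range(n):
            c,s=np.cos(yaw),np.sin(yaw)
            print([round(float(v),4) for v in(c*d[0]+s*d[1],s*d[0]-c*d[1],-d[2])],round(-dt,4));yaw+=dt
        p=np.array([x,y,z])
        print()
E
python3 - <<'E'
from h import *
t=cam("top")
print("block top",[atz(t,370+x/4,205+(y-245)/4,z) for x,y,z in((140,392,.08),(140,478,.08))])
plan([(.36,-.3,.223,22.4,8),(.5,-.1,.223,60,6),(.499,.27,.223,97,9)])
E
```

```text
block top [array([ 0.52803569, -0.12958513,  0.08      ]), array([ 0.48969158, -0.12937236,  0.08      ])]
[0.0273, -0.0294, -0.0] 0.0001
[0.0273, -0.0294, -0.0] 0.0001
[0.0273, -0.0294, -0.0] 0.0001
[0.0273, -0.0294, -0.0] 0.0001
[0.0273, -0.0294, -0.0] 0.0001
[0.0273, -0.0294, -0.0] 0.0001
[0.0273, -0.0294, -0.0] 0.0001
[0.0273, -0.0294, -0.0] 0.0001

[0.0343, -0.0219, -0.0] -0.1094
[0.0365, -0.0181, -0.0] -0.1094
[0.0382, -0.014, -0.0] -0.1094
[0.0395, -0.0097, -0.0] -0.1094
[0.0403, -0.0053, -0.0] -0.1094
[0.0407, -0.0009, -0.0] -0.1094

[0.0355, -0.0207, -0.0] -0.0718
[0.0369, -0.0181, -0.0] -0.0718
[0.0381, -0.0154, -0.0] -0.0718
[0.0391, -0.0126, -0.0] -0.0718
[0.0399, -0.0097, -0.0] -0.0718
[0.0405, -0.0069, -0.0] -0.0718
[0.0409, -0.0039, -0.0] -0.0718
[0.0411, -0.001, -0.0] -0.0718
[0.0411, 0.002, -0.0] -0.0718
```

Request:
play_rows --steps '[[[0.027, -0.029, 0, 0, 0, 0, 0.087], [0.027, -0.029, 0, 0, 0, 0, 0.087], [0.027, -0.029, 0, 0, 0, 0, 0.087], [0.027, -0.029, 0, 0, 0, 0, 0.087], [0.027, -0.029, 0, 0, 0, 0, 0.087], [0.027, -0.029, 0, 0, 0, 0, 0.087], [0.027, -0.029, 0, 0, 0, 0, 0.087], [0.027, -0.029, 0, 0, 0, 0, 0.087], [0.034, -0.022, 0, 0, 0, -0.11, 0.087], [0.036, -0.018, 0, 0, 0, -0.11, 0.087], [0.038, -0.014, 0, 0, 0, -0.11, 0.087], [0.04, -0.01, 0, 0, 0, -0.11, 0.087]]]'

```text
time_s: 2.15
tool_pos: [0.4524, -0.1689, 0.223]
tool_rot: [179.9, 0.0, 47.9]
force: [0.1, -0.3, -0.2]
grip_width: 0.0868
grasp_force: 0.0
```

Request:
play_rows --steps '[[[0.04, -0.005, 0, 0, 0, -0.11, 0.087], [0.041, -0.001, 0, 0, 0, -0.11, 0.087], [0.036, -0.021, 0, 0, 0, -0.07, 0.087], [0.037, -0.018, 0, 0, 0, -0.07, 0.087], [0.038, -0.015, 0, 0, 0, -0.07, 0.087], [0.039, -0.013, 0, 0, 0, -0.07, 0.087], [0.04, -0.01, 0, 0, 0, -0.07, 0.087], [0.04, -0.007, 0, 0, 0, -0.07, 0.087], [0.041, -0.004, 0, 0, 0, -0.07, 0.087], [0.041, -0.001, 0, 0, 0, -0.07, 0.087], [0.035, 0.002, 0, 0, 0, -0.07, 0.087], [0, 0, 0, 0, 0, 0, 0.087]]]'

```text
time_s: 3.35
tool_pos: [0.4956, 0.2667, 0.2229]
tool_rot: [-180.0, -0.3, 96.9]
force: [-0.1, 0.4, 0.3]
grip_width: 0.0874
grasp_force: 0.0
```

```bash
python3 - <<'E'
from h import *
o=get_obs();print(o["tool_pos"],o["tool_rot"],o["time_s"],o["force"])
plan([(.4990,.271,.11,97,4),(.4990,.271,.027,97,4)])
E
```

```text
[0.49563727 0.26665826 0.22290016] [-179.99373366   -0.25469066   96.921836  ] 3.35 [-0.13910563  0.35855939  0.3189268 ]
[0.001, 0.001, 0.0282] -0.0003
[0.001, 0.001, 0.0282] -0.0003
[0.001, 0.001, 0.0282] -0.0003
[0.001, 0.001, 0.0282] -0.0003

[0.0, 0.0, 0.0208] 0.0
[0.0, 0.0, 0.0208] 0.0
[0.0, 0.0, 0.0208] 0.0
[0.0, 0.0, 0.0208] 0.0
```

Request:
play_rows --steps '[[[0.001, 0.001, 0.028, 0, 0, 0, 0.087], [0.001, 0.001, 0.028, 0, 0, 0, 0.087], [0.001, 0.001, 0.028, 0, 0, 0, 0.087], [0.002, 0.001, 0.028, 0, 0, 0, 0.087], [0, 0, 0.021, 0, 0, 0, 0.06], [0, 0, 0.021, 0, 0, 0, 0.06], [0, 0, 0.021, 0, 0, 0, 0.05], [0, 0, 0.021, 0, 0, 0, 0.05], [0, 0, 0, 0, 0, 0, 0.04], [0, 0, 0, 0, 0, 0, 0.03]]]' --force 30

```text
time_s: 4.35
tool_pos: [0.5013, 0.2651, 0.0268]
tool_rot: [-180.0, 0.0, 96.3]
force: [-0.2, -0.6, 0.4]
grip_width: 0.047
grasp_force: 0.0
```

```bash
python3 - <<'E'
from h import *
t=cam("top");s=cam("side")
def crop(c,x0,y0,w,h,k): return cv2.resize(c["frame"][y0:y0+h,x0:x0+w,::-1],(w*k,h*k),interpolation=cv2.INTER_CUBIC)
a=crop(t,130,220,110,70,4);b=crop(s,335,240,80,100,4)
o=np.zeros((400,770,3),np.uint8);o[:280,:440]=a;o[:400,445:765]=b;cv2.imwrite("pics/g1.png",o);print(get_obs()["tool_pos"],get_obs()["force"],get_obs()["grip_width"])
E
```

```text
[0.50207063 0.26591224 0.02783903] [-0.05645238 -0.1219173   0.50485706] 0.03906408653540002
```

View pics/g1.png

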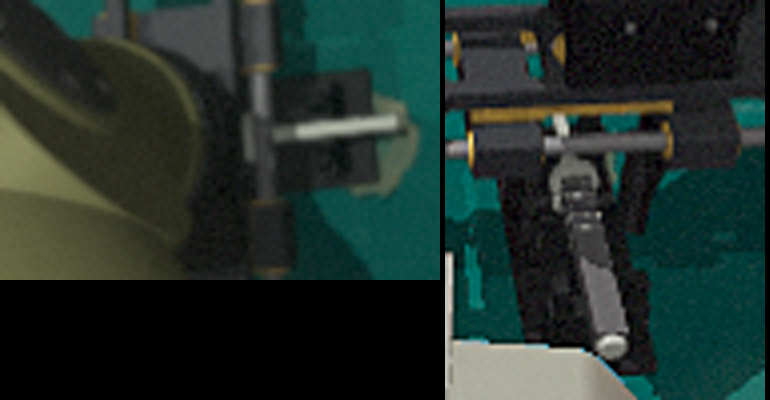

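```bash
python3 - <<'E'
from h import *
t=cam("top");s=cam("side")
o=get_obs();print(o["tool_pos"],o["tool_rot"],o["qpos"]);o=get_obs();print(o["tool_pos"])
P=o["tool_pos"]
for z in(.03,.06,.1,.15):
    for dx in(-.03,.03):
        p=[P[0]+dx,P[1],z];print(z,dx,proj(t,p),proj(s,p))
E
```

```text
[0.5020555  0.26600696 0.02785823] [ 1.79870804e+02 -1.75596535e-02  9.63386373e+01] [  7.77714563  25.47032723 -45.78385936 105.49296616  21.39898154
  57.87409089 -40.47310008]
[0.5020555  0.26600696 0.02785823]
0.03 -0.03 [188.71101971 269.24363627] [383.63229634 294.83383486]
0.03 0.03 [190.14608529 237.0057537 ] [350.87389988 293.48688155]
0.06 -0.03 [184.51554491 269.88973573] [385.53106426 283.97167921]
0.06 0.03 [186.03388656 236.49355811] [351.86714127 282.61613001]
0.1 -0.03 [178.42846336 270.82670222] [388.22761731 268.51771776]
0.1 0.03 [180.07144796 235.75044989] [353.27764611 267.15231999]
0.15 -0.03 [169.89963533 272.13864303] [391.8933361  247.45664229]
0.15 0.03 [171.72484248 234.70929057] [355.1950058  246.08221175]
```

```bash
python3 - <<'E'
from h import *
t=cam("top");s=cam("side")
tc=lambda x,y:(130+x/4,220+y/4); sc=lambda x,y:(335+(x-445)/4,240+y/4)
print(tri(t,tc(262,35),s,sc(500,150)));print(tri(t,tc(272,240),s,sc(705,145)));print(tri(t,tc(264,130),s,sc(560,143)))
f=cv2.absdiff(cv2.imread("pics/top0.png"),t["frame"][:,:,::-1].copy())
o=cv2.resize(t["frame"][130:330,60:300,::-1],(720,600),interpolation=cv2.INTER_CUBIC);cv2.imwrite("pics/g2.png",o)
E
```

```text
(array([0.54187355, 0.25075396, 0.05674824]), np.float64(0.009331190099196267))
(array([0.44873274, 0.2428673 , 0.05664615]), np.float64(0.011066760092553283))
(array([0.50663645, 0.24691403, 0.05793861]), np.float64(0.006359632030591305))
```

View pics/g2.png

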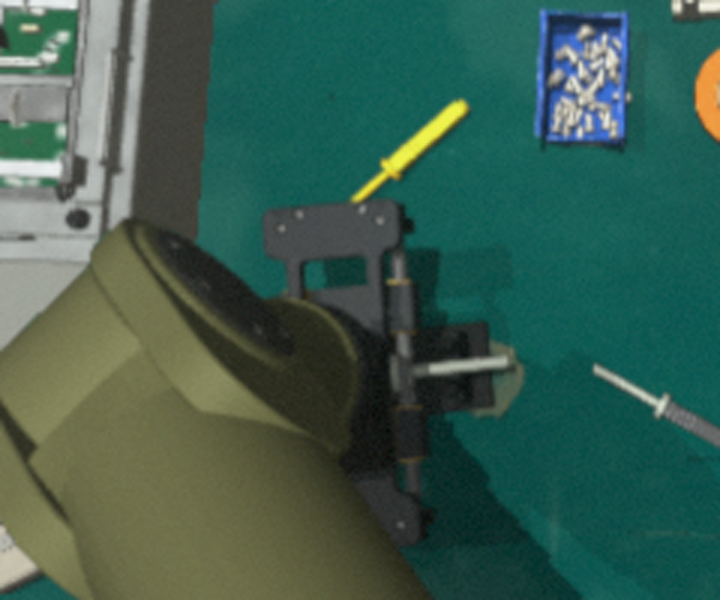

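The crop shows the gripper body over the rest (rod at its front edge at top px ~195), fingers hidden below it, and the punch still lying in the notches. The tool sits ~6 mm too far toward the collar, so I shift back.

Request:
play_rows --steps '[[[0.003, -0.001, 0.0005, 0, 0, -0.006, 0.04], [0.003, 0, 0.0005, 0, 0, -0.006, 0.04], [0, 0, 0, 0, 0, 0, 0.04], [0, 0, 0, 0, 0, 0, 0.04]]]'

```text
time_s: 5.05
tool_pos: [0.4993, 0.2718, 0.0255]
tool_rot: [-180.0, 0.0, 97.1]
force: [0.4, 0.1, -0.3]
grip_width: 0.0396
grasp_force: 0.0
```

Request:
play_rows --steps '[[[0, 0, 0, 0, 0, 0, 0.01], [0, 0, 0, 0, 0, 0, 0], [0, 0, 0, 0, 0, 0, 0], [0, 0, 0, 0, 0, 0, 0], [0, 0, 0, 0, 0, 0, 0], [0, 0, 0, 0, 0, 0, 0]]]' --force 40

```text
time_s: 5.65
tool_pos: [0.4995, 0.2715, 0.0255]
tool_rot: [180.0, 0.0, 97.0]
force: [1.0, -0.4, -0.1]
grip_width: 0.0134
grasp_force: 39.9
```

Request:
play_rows --steps '[[[0, 0, -0.01, 0, 0, 0, 0], [0, 0, -0.02, 0, 0, 0, 0], [0, 0, -0.025, 0, 0, 0, 0], [0, 0, -0.025, 0, 0, 0, 0], [0, 0, -0.02, 0, 0, 0, 0], [0, 0, 0, 0, 0, 0, 0], [0, 0, 0, 0, 0, 0, 0]]]'

```text
time_s: 6.35
tool_pos: [0.4994, 0.2714, 0.1256]
tool_rot: [180.0, 0.0, 97.0]
force: [-0.8, 0.2, -1.7]
grip_width: 0.0136
grasp_force: 39.9
```

```bash
python3 - <<'E'
from h import *
o=get_obs();print(o["tool_pos"],o["tool_rot"],o["time_s"],o["force"],o["grip_width"])
plan([(.5015,0.0,.125,93.6,9),(.5015,0.0,.0355,93.6,4)],0)
E
```

```text
[0.49937967 0.27141822 0.12562752] [1.79969790e+02 2.61425391e-02 9.70450797e+01] 6.35 [-0.77520735  0.24398736 -1.66428378] 0.013627889265228656
[-0.03, -0.0035, 0.0001] 0.0067
[-0.03, -0.0033, 0.0001] 0.0067
[-0.03, -0.0031, 0.0001] 0.0067
[-0.03, -0.0029, 0.0001] 0.0067
[-0.03, -0.0027, 0.0001] 0.0067
[-0.0301, -0.0025, 0.0001] 0.0067
[-0.0301, -0.0023, 0.0001] 0.0067
[-0.0301, -0.0021, 0.0001] 0.0067
[-0.0301, -0.0019, 0.0001] 0.0067

[0.0, 0.0, 0.0224] 0.0
[0.0, 0.0, 0.0224] 0.0
[0.0, 0.0, 0.0224] 0.0
[0.0, 0.0, 0.0224] 0.0
```

Request:
play_rows --steps '[[[-0.03, -0.003, 0, 0, 0, 0.007, 0], [-0.03, -0.003, 0, 0, 0, 0.007, 0], [-0.03, -0.003, 0, 0, 0, 0.007, 0], [-0.03, -0.003, 0, 0, 0, 0.007, 0], [-0.03, -0.003, 0, 0, 0, 0.007, 0], [-0.03, -0.003, 0, 0, 0, 0.007, 0], [-0.03, -0.002, 0, 0, 0, 0.007, 0], [-0.03, -0.002, 0, 0, 0, 0.007, 0], [-0.03, -0.002, 0, 0, 0, 0.006, 0]]]'

```text
time_s: 7.25
tool_pos: [0.4998, -0.0008, 0.1241]
tool_rot: [-179.9, -0.0, 93.5]
force: [-0.1, 1.2, -1.1]
grip_width: 0.0132
grasp_force: 39.9
```

Request:
play_rows --steps '[[[0, 0, 0.022, 0, 0, 0, 0], [0, 0, 0.022, 0, 0, 0, 0], [0, 0, 0.022, 0, 0, 0, 0], [0, 0, 0.022, 0, 0, 0, 0], [0, 0, 0, 0, 0, 0, 0], [0, 0, 0, 0, 0, 0, 0], [0, 0, 0, 0, 0, 0, 0]]]'

```text
time_s: 7.95
tool_pos: [0.5017, 0.0006, 0.0383]
tool_rot: [179.9, 0.0, 93.5]
force: [0.4, -0.7, -1.0]
grip_width: 0.0133
grasp_force: 39.9
```

```bash
python3 - <<'E'
from h import *
o=get_obs();print(o["tool_pos"],o["tool_rot"],o["time_s"],o["force"],o["grip_width"])
t=cam("top");s=cam("side")
def crop(c,x0,y0,w,h,k): return cv2.resize(c["frame"][y0:y0+h,x0:x0+w,::-1],(w*k,h*k),interpolation=cv2.INTER_CUBIC)
a=crop(t,300,205,150,80,5);b=crop(s,310,135,80,80,5)
a=a[:,:];O=np.zeros((600,800,3),np.uint8);O[:200,:]=0
O[:400,:750]=a;cv2.imwrite("pics/t1.png",np.hstack([crop(t,345,210,100,75,4),crop(s,315,140,75,75,5)[:300]]) )
cv2.imwrite("pics/top1.png",t["frame"][:,:,::-1]);cv2.imwrite("pics/side1.png",s["frame"][:,:,::-1])
E
```

```text
[0.50173574 0.00061724 0.03828677] [1.79938305e+02 7.45025112e-03 9.35042665e+01] 7.95 [ 0.39132789 -0.70082979 -1.03278216] 0.01325002120936774
```

View pics/t1.png

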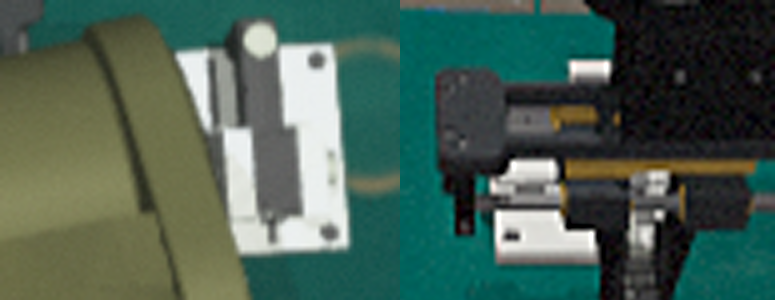

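Request:
play_rows --steps '[[[0, 0, 0, 0, 0, 0, 0], [0, 0, 0, 0, 0, 0, 0], [0, 0, 0, 0, 0, 0, 0]]]'

```text
time_s: 8.35
tool_pos: [0.5013, 0.0004, 0.0378]
tool_rot: [180.0, 0.0, 93.5]
force: [-0.5, 0.1, -1.5]
grip_width: 0.0136
grasp_force: 39.9
```

Request:
play_rows --steps '[[[0, 0, 0.0025, 0, 0, 0, 0], [0, 0, 0, 0, 0, 0, 0], [0, 0, 0, 0, 0, 0, 0]]]'

```text
time_s: 8.65
tool_pos: [0.501, 0.0005, 0.0349]
tool_rot: [-180.0, -0.0, 93.5]
force: [-0.3, 0.0, -0.8]
grip_width: 0.0134
grasp_force: 39.9
```

Request:
play_rows --steps '[[[-0.01, 0, 0, 0, 0, 0, 0], [-0.01, 0, 0, 0, 0, 0, 0], [-0.01, 0, 0, 0, 0, 0, 0], [0, 0, 0, 0, 0, 0, 0], [0, 0, 0, 0, 0, 0, 0], [0, 0, 0, 0, 0, 0, 0]]]' --force 25

```text
time_s: 9.25
tool_pos: [0.5029, -0.0291, 0.035]
tool_rot: [180.0, -0.0, 93.5]
force: [0.5, 0.5, 0.0]
grip_width: 0.0138
grasp_force: 24.9
```

Request:
play_rows --steps '[[[-0.001, 0, 0, 0, 0, 0, 0], [-0.001, 0, 0, 0, 0, 0, 0], [-0.001, 0, 0, 0, 0, 0, 0], [-0.001, 0, 0, 0, 0, 0, 0], [0, 0, 0, 0, 0, 0, 0], [0, 0, 0, 0, 0, 0, 0]]]'

```text
time_s: 9.85
tool_pos: [0.5032, -0.0335, 0.035]
tool_rot: [180.0, 0.0, 93.5]
force: [-0.4, -1.0, -0.5]
grip_width: 0.0135
grasp_force: 24.9
```

Request:
play_rows --steps '[[[-0.001, 0, 0, 0, 0, 0, 0], [-0.001, 0, 0, 0, 0, 0, 0], [-0.001, 0, 0, 0, 0, 0, 0], [0, 0, 0, 0, 0, 0, 0], [0, 0, 0, 0, 0, 0, 0]]]'

```text
time_s: 10.35
tool_pos: [0.5034, -0.0365, 0.035]
tool_rot: [-180.0, 0.0, 93.5]
force: [-0.3, 0.9, -1.3]
grip_width: 0.0135
grasp_force: 24.9
```

Request:
play_rows --steps '[[[-0.001, 0, 0, 0, 0, 0, 0], [-0.001, 0, 0, 0, 0, 0, 0], [0, 0, 0, 0, 0, 0, 0], [0, 0, 0, 0, 0, 0, 0]]]'

```text
time_s: 10.75
tool_pos: [0.5035, -0.0385, 0.035]
tool_rot: [-180.0, 0.0, 93.5]
force: [-0.2, 0.2, -0.9]
grip_width: 0.0136
grasp_force: 24.9
```

Request:
play_rows --steps '[[[-0.001, 0, 0, 0, 0, 0, 0], [-0.001, 0, 0, 0, 0, 0, 0], [0, 0, 0, 0, 0, 0, 0], [0, 0, 0, 0, 0, 0, 0]]]'

```text
time_s: 11.15
tool_pos: [0.5036, -0.0405, 0.035]
tool_rot: [-180.0, 0.0, 93.5]
force: [0.1, 0.9, -1.2]
grip_width: 0.0138
grasp_force: 24.9
```

Request:
play_rows --steps '[[[-0.001, 0, 0, 0, 0, 0, 0], [-0.001, 0, 0, 0, 0, 0, 0], [0, 0, 0, 0, 0, 0, 0], [0, 0, 0, 0, 0, 0, 0]]]'

```text
time_s: 11.55
tool_pos: [0.5038, -0.0425, 0.0351]
tool_rot: [180.0, 0.0, 93.5]
force: [0.6, -0.4, -1.2]
grip_width: 0.0139
grasp_force: 24.9
```

Request:
play_rows --steps '[[[-0.001, 0, 0, 0, 0, 0, 0], [-0.001, 0, 0, 0, 0, 0, 0], [0, 0, 0, 0, 0, 0, 0], [0, 0, 0, 0, 0, 0, 0]]]'

```text
time_s: 11.95
tool_pos: [0.5039, -0.0445, 0.0351]
tool_rot: [180.0, 0.0, 93.5]
force: [-0.0, 0.4, -1.9]
grip_width: 0.0139
grasp_force: 24.9
```

Request:
play_rows --steps '[[[-0.001, 0, 0, 0, 0, 0, 0], [-0.001, 0, 0, 0, 0, 0, 0], [0, 0, 0, 0, 0, 0, 0], [0, 0, 0, 0, 0, 0, 0]]]'

```text
time_s: 12.35
tool_pos: [0.504, -0.0466, 0.035]
tool_rot: [180.0, 0.0, 93.5]
force: [0.1, -0.4, -0.8]
grip_width: 0.014
grasp_force: 24.9
```

Request:
play_rows --steps '[[[-0.001, 0, 0, 0, 0, 0, 0], [-0.001, 0, 0, 0, 0, 0, 0], [0, 0, 0, 0, 0, 0, 0], [0, 0, 0, 0, 0, 0, 0]]]'

```text
time_s: 12.75
tool_pos: [0.5041, -0.0485, 0.035]
tool_rot: [180.0, 0.0, 93.5]
force: [-0.4, 0.0, -2.2]
grip_width: 0.0134
grasp_force: 24.9
```

Request:
play_rows --steps '[[[-0.001, 0, 0, 0, 0, 0, 0], [-0.001, 0, 0, 0, 0, 0, 0], [0, 0, 0, 0, 0, 0, 0], [0, 0, 0, 0, 0, 0, 0]]]'

```text
time_s: 13.15
tool_pos: [0.5041, -0.0487, 0.035]
tool_rot: [-180.0, -0.1, 93.6]
force: [-0.6, 5.4, -0.3]
grip_width: 0.0137
grasp_force: 24.9
```

Request:
play_rows --steps '[[[-0.001, 0, 0, 0, 0, 0, 0], [-0.001, 0, 0, 0, 0, 0, 0], [0, 0, 0, 0, 0, 0, 0], [0, 0, 0, 0, 0, 0, 0]]]' --force 55

```text
time_s: 13.55
tool_pos: [0.5041, -0.0488, 0.035]
tool_rot: [-180.0, -0.2, 93.6]
force: [0.7, 9.5, -0.2]
grip_width: 0.0133
grasp_force: 54.9
```

Request:
play_rows --steps '[[[-0.001, 0, 0, 0, 0, 0, 0], [-0.001, 0, 0, 0, 0, 0, 0], [0, 0, 0, 0, 0, 0, 0], [0, 0, 0, 0, 0, 0, 0]]]'

```text
time_s: 13.95
tool_pos: [0.5041, -0.0494, 0.0349]
tool_rot: [-180.0, -0.3, 93.7]
force: [-0.8, 11.2, -0.2]
grip_width: 0.0133
grasp_force: 54.9
```

Request:
play_rows --steps '[[[-0.001, 0, 0, 0, 0, 0, 0], [-0.001, 0, 0, 0, 0, 0, 0], [-0.001, 0, 0, 0, 0, 0, 0], [0, 0, 0, 0, 0, 0, 0], [0, 0, 0, 0, 0, 0, 0]]]'

```text
time_s: 14.45
tool_pos: [0.5043, -0.0523, 0.0349]
tool_rot: [-180.0, -0.3, 93.7]
force: [-1.1, 10.9, 1.7]
grip_width: 0.0136
grasp_force: 54.9
```

Request:
play_rows --steps '[[[-0.001, 0, 0, 0, 0, 0, 0], [-0.001, 0, 0, 0, 0, 0, 0], [-0.001, 0, 0, 0, 0, 0, 0], [-0.001, 0, 0, 0, 0, 0, 0], [-0.001, 0, 0, 0, 0, 0, 0], [-0.001, 0, 0, 0, 0, 0, 0], [-0.001, 0, 0, 0, 0, 0, 0], [-0.001, 0, 0, 0, 0, 0, 0]]]'

```text
time_s: 15.25
tool_pos: [0.5048, -0.06, 0.0349]
tool_rot: [-180.0, -0.3, 93.7]
force: [-1.5, 11.0, 0.9]
grip_width: 0.0131
grasp_force: 54.9
```

Request:
play_rows --steps '[[[-0.001, 0, 0, 0, 0, 0, 0], [-0.001, 0, 0, 0, 0, 0, 0], [-0.001, 0, 0, 0, 0, 0, 0], [-0.001, 0, 0, 0, 0, 0, 0], [-0.001, 0, 0, 0, 0, 0, 0], [-0.001, 0, 0, 0, 0, 0, 0], [-0.001, 0, 0, 0, 0, 0, 0], [-0.001, 0, 0, 0, 0, 0, 0]]]'

```text
time_s: 16.05
tool_pos: [0.5053, -0.0679, 0.0349]
tool_rot: [-180.0, -0.3, 93.7]
force: [-0.4, 12.1, 0.9]
grip_width: 0.0136
grasp_force: 54.9
```

Request:
play_rows --steps '[[[-0.001, 0, 0, 0, 0, 0, 0], [-0.001, 0, 0, 0, 0, 0, 0], [-0.001, 0, 0, 0, 0, 0, 0], [-0.001, 0, 0, 0, 0, 0, 0], [-0.001, 0, 0, 0, 0, 0, 0], [-0.001, 0, 0, 0, 0, 0, 0], [0, 0, 0, 0, 0, 0, 0]]]'

```text
time_s: 16.75
tool_pos: [0.5058, -0.0741, 0.0348]
tool_rot: [-180.0, -0.3, 93.7]
force: [-0.6, 11.7, 0.3]
grip_width: 0.0133
grasp_force: 54.9
```

Request:
play_rows --steps '[[[-0.001, 0, 0, 0, 0, 0, 0], [-0.001, 0, 0, 0, 0, 0, 0], [-0.001, 0, 0, 0, 0, 0, 0], [0, 0, 0, 0, 0, 0, 0]]]'

```text
time_s: 17.15
tool_pos: [0.5059, -0.0771, 0.0348]
tool_rot: [-180.0, -0.3, 93.7]
force: [-0.7, 12.1, 0.5]
grip_width: 0.0135
grasp_force: 54.9
```

Request:
play_rows --steps '[[[-0.001, 0, 0, 0, 0, 0, 0], [-0.001, 0, 0, 0, 0, 0, 0], [-0.001, 0, 0, 0, 0, 0, 0], [0, 0, 0, 0, 0, 0, 0]]]'

```text
time_s: 17.55
tool_pos: [0.506, -0.0785, 0.0348]
tool_rot: [-180.0, -0.4, 93.7]
force: [0.1, 14.9, 0.5]
grip_width: 0.0132
grasp_force: 54.9
```

Request:
play_rows --steps '[[[-0.001, 0, 0, 0, 0, 0, 0], [-0.001, 0, 0, 0, 0, 0, 0], [-0.001, 0, 0, 0, 0, 0, 0], [0, 0, 0, 0, 0, 0, 0]]]'

```text
time_s: 17.95
tool_pos: [0.506, -0.0787, 0.0346]
tool_rot: [-179.9, -0.6, 93.8]
force: [-1.3, 20.3, 1.4]
grip_width: 0.0132
grasp_force: 54.9
```

Request:
play_rows --steps '[[[-0.001, 0, 0, 0, 0, 0, 0], [-0.001, 0, 0, 0, 0, 0, 0], [-0.001, 0, 0, 0, 0, 0, 0], [0, 0, 0, 0, 0, 0, 0], [0, 0, 0, 0, 0, 0, 0]]]'

```text
time_s: 18.45
tool_pos: [0.506, -0.0789, 0.0345]
tool_rot: [-179.9, -0.8, 93.9]
force: [-1.8, 25.8, 2.9]
grip_width: 0.0135
grasp_force: 54.9
```

Request:
play_rows --steps '[[[-0.001, 0, 0, 0, 0, 0, 0], [0, 0, 0, 0, 0, 0, 0], [0, 0, 0, 0, 0, 0, 0], [0, 0, 0, 0, 0, 0, 0], [0, 0, 0, 0, 0, 0, 0], [0, 0, 0, 0, 0, 0, 0], [0, 0, 0, 0, 0, 0, 0], [0, 0, 0, 0, 0, 0, 0], [0, 0, 0, 0, 0, 0, 0], [0, 0, 0, 0, 0, 0, 0], [0, 0, 0, 0, 0, 0, 0], [0, 0, 0, 0, 0, 0, 0]]]'

```text
time_s: 19.65
tool_pos: [0.506, -0.079, 0.0345]
tool_rot: [-179.9, -0.9, 93.9]
force: [-2.0, 27.5, 2.0]
grip_width: 0.0133
grasp_force: 54.9
```

Request:
play_rows --steps '[[[0.004, 0, 0, 0, 0, 0, 0], [0.004, 0, 0, 0, 0, 0, 0], [0.005, 0, 0, 0, 0, 0, 0], [0.008, 0, 0, 0, 0, 0, 0], [0.01, 0, 0, 0, 0, 0, 0], [0.01, 0, 0, 0, 0, 0, 0], [0.01, 0, 0, 0, 0, 0, 0], [0.01, 0, 0, 0, 0, 0, 0], [0.01, 0, 0, 0, 0, 0, 0], [0.01, 0, 0, 0, 0, 0, 0], [0.01, 0, 0, 0, 0, 0, 0], [0, 0, 0, 0, 0, 0, 0]]]'

```text
time_s: 20.85
tool_pos: [0.5011, 0.0005, 0.0351]
tool_rot: [180.0, -0.0, 93.6]
force: [0.0, 0.9, -1.9]
grip_width: 0.0133
grasp_force: 54.9
```

```bash
python3 - <<'E'
from h import *
o=get_obs();print(o["tool_pos"],o["tool_rot"],o["time_s"],o["force"],o["grip_width"])
p=o["tool_pos"];plan([(p[0],p[1],.125,93.6,3),(.4995,.2715,.125,97,9)],0)
E
```

```text
[0.50108579 0.00054249 0.03508748] [ 1.79998173e+02 -3.52826940e-02  9.36467634e+01] 20.85 [ 0.04321474  0.88142919 -1.89673642] 0.013301024497888976
[0.0, 0.0, -0.03] 0.0003
[0.0, 0.0, -0.03] 0.0003
[0.0, 0.0, -0.03] 0.0003

[0.0301, 0.0017, -0.0] -0.0066
[0.03, 0.0019, -0.0] -0.0066
[0.03, 0.0021, -0.0] -0.0066
[0.03, 0.0023, -0.0] -0.0066
[0.03, 0.0025, -0.0] -0.0066
[0.03, 0.0027, -0.0] -0.0066
[0.03, 0.0029, -0.0] -0.0066
[0.0299, 0.0031, -0.0] -0.0066
[0.0299, 0.0033, -0.0] -0.0066
```

Request:
play_rows --steps '[[[0, 0, -0.03, 0, 0, 0, 0], [0, 0, -0.03, 0, 0, 0, 0], [0, 0, -0.03, 0, 0, 0, 0], [0.03, 0.002, 0, 0, 0, -0.007, 0], [0.03, 0.002, 0, 0, 0, -0.007, 0], [0.03, 0.002, 0, 0, 0, -0.007, 0], [0.03, 0.002, 0, 0, 0, -0.007, 0], [0.03, 0.002, 0, 0, 0, -0.007, 0], [0.03, 0.003, 0, 0, 0, -0.007, 0], [0.03, 0.003, 0, 0, 0, -0.006, 0], [0.03, 0.003, 0, 0, 0, -0.006, 0], [0.03, 0.003, 0, 0, 0, -0.006, 0]]]'

```text
time_s: 22.05
tool_pos: [0.4995, 0.2699, 0.1249]
tool_rot: [180.0, 0.0, 96.9]
force: [0.4, -0.2, -1.6]
grip_width: 0.0136
grasp_force: 54.9
```

Request:
play_rows --steps '[[[0, 0, 0, 0, 0, 0, 0], [0, 0, 0, 0, 0, 0, 0], [0, 0, 0, 0, 0, 0, 0], [0, 0, 0, 0, 0, 0, 0]]]'

```text
time_s: 22.45
tool_pos: [0.4998, 0.2677, 0.1248]
tool_rot: [-180.0, 0.1, 96.8]
force: [0.3, 0.7, -2.0]
grip_width: 0.0132
grasp_force: 54.9
```

```bash
python3 - <<'E'
from h import *
t=cam("top");s=cam("side")
def crop(c,x0,y0,w,h,k): return cv2.resize(c["frame"][y0:y0+h,x0:x0+w,::-1],(w*k,h*k),interpolation=cv2.INTER_CUBIC)
O=np.zeros((600,760,3),np.uint8);O[:280,:440]=crop(t,150,220,110,70,4);O[:400,445:745]=crop(s,335,220,75,100,4);O[285:585,:300]=crop(t,370,205,75,75,4)
cv2.imwrite("pics/r1.png",O);o=get_obs();print(o["tool_pos"],o["tool_rot"])
a=np.radians(o["tool_rot"][2]);p=o["tool_pos"];q=p+[0,0,.0195]-.0825*np.array([np.cos(a),np.sin(a),0]);print(q,proj(t,q),proj(s,q))
E
```

```text
[0.4997086  0.26809385 0.12497063] [1.79994404e+02 4.67913262e-02 9.68174536e+01]
[0.50950188 0.18617717 0.14447063] [221.29047138 249.4971513 ] [366.22064508 218.28388301]
```

View pics/r1.png

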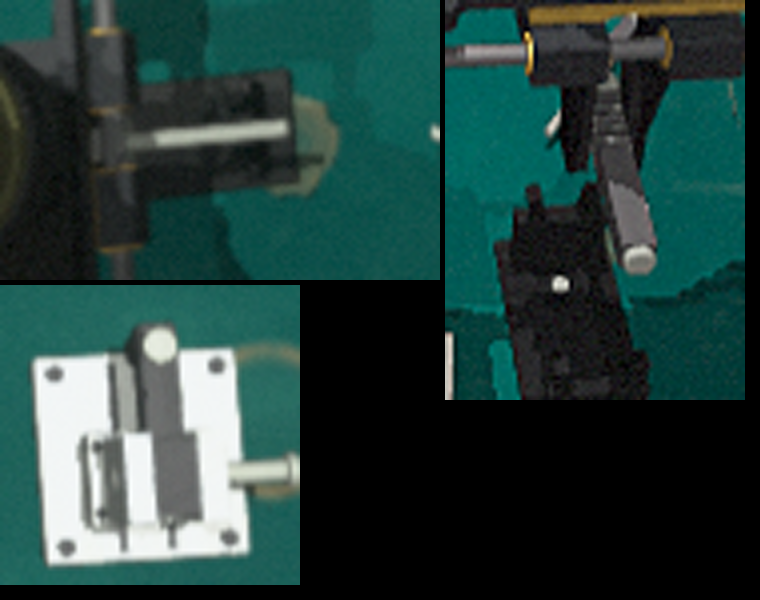

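```bash
python3 - <<'E'
from h import *
t=cam("top");s=cam("side");o=get_obs();p=o["tool_pos"];a=np.radians(o["tool_rot"][2]);print(p,o["tool_rot"])
print("tip",atz(t,222.5,251.7,.1445))
e=(335+(639-445)/4,220+258/4);q=p+[0,0,.0195]+.0725*np.array([np.cos(a),np.sin(a),0])
print("end meas",e,"pred",proj(s,q),q)
for z in(.140,.1445,.149):print(z,atz(s,*e,z))
print("check tip in rest",proj(t,[.5096,.1896,.045]), "end in rest",proj(s,np.array([.4995,.269,.045])+.075*np.array([np.cos(np.radians(97)),np.sin(np.radians(97)),0])),"obs 376.7,326.2")
E
```

```text
[0.4995355  0.26861234 0.12504941] [1.79991453e+02 2.67299456e-02 9.68591602e+01]
tip [0.50596376 0.18407806 0.1445    ]
end meas (383.5, 284.5) pred [383.94691288 284.37237573] [0.49087688 0.34059343 0.14454941]
0.14 [0.49071719 0.33692373 0.14      ]
0.1445 [0.4915569  0.34083319 0.1445    ]
0.149 [0.49239661 0.34474264 0.149     ]
check tip in rest [229.21485968 249.62189932] end in rest [377.55564951 325.69966442] obs 376.7,326.2
```

Request:
play_rows --steps '[[[0.003, 0.0005, 0, 0, 0, -0.02, 0], [0, 0, 0, 0, 0, 0, 0], [0, 0, 0.02, 0, 0, 0, 0], [0, 0, 0.02, 0, 0, 0, 0], [0, 0, 0.02, 0, 0, 0, 0], [0, 0, 0.01, 0, 0, 0, 0], [0, 0, 0.005, 0, 0, 0, 0], [0, 0, 0, 0, 0, 0, 0], [0, 0, 0, 0, 0, 0, 0], [0, 0, 0, 0, 0, 0, 0]]]'

```text
time_s: 23.65
tool_pos: [0.5, 0.2729, 0.051]
tool_rot: [179.9, -0.0, 98.1]
force: [0.1, -1.0, -1.1]
grip_width: 0.0135
grasp_force: 54.9
```

Request:
play_rows --steps '[[[0, 0, 0.004, 0, 0, 0, 0], [0, 0, 0.004, 0, 0, 0, 0], [0, 0, 0.004, 0, 0, 0, 0], [0, 0, 0.003, 0, 0, 0, 0], [0, 0, 0, 0, 0, 0, 0]]]'

```text
time_s: 24.15
tool_pos: [0.4989, 0.2722, 0.0343]
tool_rot: [-179.9, 0.0, 98.1]
force: [0.5, -0.3, -1.3]
grip_width: 0.0131
grasp_force: 54.9
```

Request:
play_rows --steps '[[[0, 0, 0.003, 0, 0, 0, 0], [0, 0, 0.003, 0, 0, 0, 0], [0, 0, 0.002, 0, 0, 0, 0], [0, 0, 0, 0, 0, 0, 0], [0, 0, 0, 0, 0, 0, 0]]]'

```text
time_s: 24.65
tool_pos: [0.4994, 0.2725, 0.027]
tool_rot: [-180.0, 0.0, 98.1]
force: [0.3, -0.8, -0.6]
grip_width: 0.0133
grasp_force: 54.9
```

Request:
play_rows --steps '[[[0, 0, 0.001, 0, 0, 0, 0], [0, 0, 0, 0, 0, 0, 0], [0, 0, 0, 0, 0, 0, 0]]]' --force 10

```text
time_s: 24.95
tool_pos: [0.4994, 0.2725, 0.026]
tool_rot: [180.0, 0.0, 98.1]
force: [-0.8, 0.4, -0.8]
grip_width: 0.014
grasp_force: 10.0
```

Request:
play_rows --steps '[[[0, 0, 0, 0, 0, 0, 0.02], [0, 0, 0, 0, 0, 0, 0.03], [0, 0, 0, 0, 0, 0, 0.045], [0, 0, 0, 0, 0, 0, 0.06], [0, 0, 0, 0, 0, 0, 0.06], [0, 0, 0, 0, 0, 0, 0.06], [0, 0, 0, 0, 0, 0, 0.06]]]'

```text
time_s: 25.65
tool_pos: [0.4994, 0.2724, 0.026]
tool_rot: [-180.0, 0.0, 98.1]
force: [0.2, -0.1, -0.3]
grip_width: 0.0569
grasp_force: 0.0
```

Released; rise and clear the view.

Request:
play_rows --steps '[[[0, 0, -0.01, 0, 0, 0, 0.06], [0, 0, -0.02, 0, 0, 0, 0.06], [0, 0, -0.03, 0, 0, 0, 0.06], [0, 0, -0.04, 0, 0, 0, 0.06], [0, 0, -0.04, 0, 0, 0, 0.06], [0, 0, -0.04, 0, 0, 0, 0.06], [-0.04, 0, 0, 0, 0, 0, 0.06], [-0.04, 0, 0, 0, 0, 0, 0.06], [-0.04, 0, 0, 0, 0, 0, 0.06], [-0.04, 0, 0, 0, 0, 0, 0.06], [-0.04, 0, 0, 0, 0, 0, 0.06], [-0.04, 0, 0, 0, 0, 0, 0.06]]]'

```text
time_s: 26.85
tool_pos: [0.5332, 0.0334, 0.207]
tool_rot: [179.9, 0.0, 98.1]
force: [0.5, -1.0, -0.5]
grip_width: 0.0602
grasp_force: 0.0
```

```bash
python3 - <<'E'
from h import *
t=cam("top");s=cam("side")
def crop(c,x0,y0,w,h,k): return cv2.resize(c["frame"][y0:y0+h,x0:x0+w,::-1],(w*k,h*k),interpolation=cv2.INTER_CUBIC)
O=np.zeros((400,760,3),np.uint8);O[:240,:440]=crop(t,135,225,110,60,4);O[:360,445:685]=crop(s,340,250,60,90,4)
cv2.imwrite("pics/f1.png",O);o=get_obs();print(o["tool_pos"],o["time_s"],o["force"])
E
```

```text
[0.53390239 0.02730095 0.20636374] 26.95 [-0.33712093 -0.30329951 -0.4827885 ]
```

View pics/f1.png

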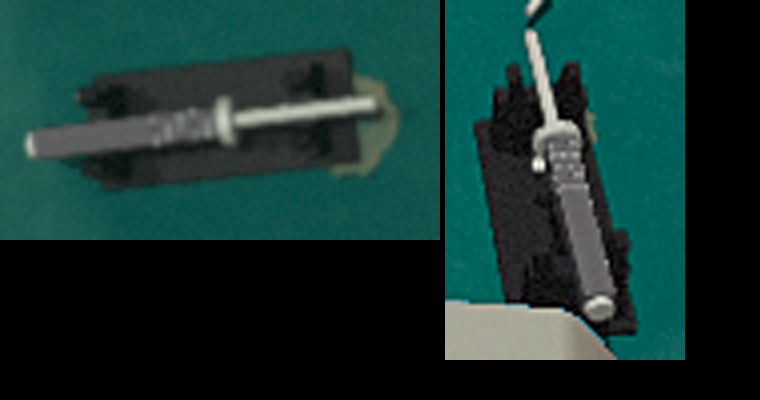

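The crop shows the punch seated in both notches (tip (229,251), end (143,261)), within about 1° of its original line. Handing in.

```bash
python3 -c "
from cell import sign_off;print(sign_off())"
```

```text
the job is handed in; nothing more can be done
None
```

I drove the hinge pin out to its keeper and held it there at about 27 N for just over a second. The punch is back in both notches of its rest, released, and the job is handed in at about 27 s; the hand-in reported no verdict.

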